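Load the check plugs into the tester's socket strip, earth first

TASK

For the tester's daily check, move the five check plugs from the cream parking rack into the socket strip, each fully home in the socket of its own colour. Connect them in the safe order: earth (green and yellow) first, then neutral (blue), then the phases brown, black and grey. Lower each plug in, do not let it drop.

Things in the scene. Friction and masses are not known exactly. Their poses are not given: they have to be found in the camera images.
- plug_earth: Check plug, green with a yellow stripe (earth). Upright. Origin: centre of its shoulder's underside, z up. Above: shoulder 34 mm dia, 5 thick; grip 28 dia up to 65. Below: pin 12 dia, 30 long, last 9 tapered. 80 g. Starts pin down in a hole of the cream rack, shoulder on its deck 56 mm over the bench; row of 5, 56 mm apart, random order, own turn random. Raise 35 mm to clear the rack.
- plug_neutral: Check plug, bright blue (neutral). Upright. Origin: centre of its shoulder's underside, z up. Above: shoulder 34 mm dia, 5 thick; grip 28 dia up to 65. Below: pin 12 dia, 30 long, last 9 tapered. 80 g. Starts pin down in a hole of the cream rack, shoulder on its deck 56 mm over the bench; row of 5, 56 mm apart, random order, own turn random. Raise 35 mm to clear the rack.
- plug_l1: Check plug, brown (phase 1). Upright. Origin: centre of its shoulder's underside, z up. Above: shoulder 34 mm dia, 5 thick; grip 28 dia up to 65. Below: pin 12 dia, 30 long, last 9 tapered. 80 g. Starts pin down in a hole of the cream rack, shoulder on its deck 56 mm over the bench; row of 5, 56 mm apart, random order, own turn random. Raise 35 mm to clear the rack.
- plug_l2: Check plug, black (phase 2). Upright. Origin: centre of its shoulder's underside, z up. Above: shoulder 34 mm dia, 5 thick; grip 28 dia up to 65. Below: pin 12 dia, 30 long, last 9 tapered. 80 g. Starts pin down in a hole of the cream rack, shoulder on its deck 56 mm over the bench; row of 5, 56 mm apart, random order, own turn random. Raise 35 mm to clear the rack.
- plug_l3: Check plug, mid grey (phase 3). Upright. Origin: centre of its shoulder's underside, z up. Above: shoulder 34 mm dia, 5 thick; grip 28 dia up to 65. Below: pin 12 dia, 30 long, last 9 tapered. 80 g. Starts pin down in a hole of the cream rack, shoulder on its deck 56 mm over the bench; row of 5, 56 mm apart, random order, own turn random. Raise 35 mm to clear the rack.
- socket_earth: Fixed socket, collar green with three yellow stripes (earth). Origin: centre of its mouth at the collar's top, 60 mm over the bench; z up, y along the row. Collar 42 mm dia, 18 high, on a white housing 50 x 46; bore 19 dia, deeper than the pin. Row of 5 on an aluminium strip, 56 mm apart, random order. Fully home: plug's shoulder on the collar, its origin at the socket's.
- socket_neutral: Fixed socket, collar bright blue (neutral). Origin: centre of its mouth at the collar's top, 60 mm over the bench; z up, y along the row. Collar 42 mm dia, 18 high, on a white housing 50 x 46; bore 19 dia, deeper than the pin. Row of 5 on an aluminium strip, 56 mm apart, random order. Fully home: plug's shoulder on the collar, its origin at the socket's.
- socket_l1: Fixed socket, collar brown (phase 1). Origin: centre of its mouth at the collar's top, 60 mm over the bench; z up, y along the row. Collar 42 mm dia, 18 high, on a white housing 50 x 46; bore 19 dia, deeper than the pin. Row of 5 on an aluminium strip, 56 mm apart, random order. Fully home: plug's shoulder on the collar, its origin at the socket's.
- socket_l2: Fixed socket, collar black (phase 2). Origin: centre of its mouth at the collar's top, 60 mm over the bench; z up, y along the row. Collar 42 mm dia, 18 high, on a white housing 50 x 46; bore 19 dia, deeper than the pin. Row of 5 on an aluminium strip, 56 mm apart, random order. Fully home: plug's shoulder on the collar, its origin at the socket's.
- socket_l3: Fixed socket, collar mid grey (phase 3). Origin: centre of its mouth at the collar's top, 60 mm over the bench; z up, y along the row. Collar 42 mm dia, 18 high, on a white housing 50 x 46; bore 19 dia, deeper than the pin. Row of 5 on an aluminium strip, 56 mm apart, random order. Fully home: plug's shoulder on the collar, its origin at the socket's.

How it is judged:
By the outcome, as a careful person would: the job done as asked, in the order asked, and still so for the second after the job is handed in, with the robot touching nothing.
It also fails if it takes over 115 s, if anything falls off the work surface, if the arm or the gripper's body presses on something with over 40 N, if the wrist force passes 120 N, or if a joint passes its speed limit or range.

ROBOT

A 6-joint arm with a two-finger parallel gripper is mounted at the origin on the work surface. World frame = base frame: x ahead of the robot, y to its left, z up, the work surface at z = 0. Lengths are in mm, angles in rad, forces in N, time in s.
With the tool pointing down it reaches from about 300 to 850 mm from the base axis. Payload 4.2 kg.
Tool frame: the origin (TCP) lies at the very end of the fingers, on their centre line; the grasp point (between the pads) lies 19 mm behind it (manip.hold_point_z is the distance from the TCP to the grasp point, in mm); z points along the fingers, y is the line along which they close (so a half turn about z gives the same grasp; the last joint's range is limited). The gripper opens to 91 mm and grips with 3 to 60 N. Pads are 32 mm wide; open, the fingers measure 118 mm over their backs; the gripper's body (76 mm by 178 mm) begins 60 mm behind the grasp point.
Start: joints at [-1.177, 0.32, 1.565, -0, 1.257, -0.02], TCP at [231.209, -526.488, 175.176] pointing down, gripper open.
Joint ranges: [-3.11, 3.11], [-0.84, 2.01], [0.21, 2.61], [-1.34, 4.49], [0.05, 2.63], [-2.56, 2.56]. Speed limits (rad/s): [2.57, 2.57, 3.14, 3.14, 3.14, 3.14].

INTERFACE

Orientations are given as [roll, pitch, yaw] about the fixed x, y, z axes, in that order (R = Rz(yaw) Ry(pitch) Rx(roll)).
In Python, from plant import manip gives the robot as it stands.
- The arm moves only by the shell command python3 -m jog 'ROWS' [OPENING] [FORCE]. ROWS is JSON, a list of rows, each a list of 4 numbers: the shift along the tool's x, y, z in m, then the turn about the tool's z in rad. A call has 1 to 20 rows; each row is the pose to reach, as a shift and turn from the pose commanded when the call began, along the tool's axes at that moment; what a row does not reach only later rows make up. A row lasts 1/10 s, in which the tool goes at most 50 mm and 8.59 degrees, less where a joint would pass 70% of its speed; a pose out of reach is approached as far as the arm can. A call with a gripper value outside its range is refused whole. OPENING is the opening, from 0 (shut) to 1 (fully open), set as the call begins (- or left out, the last holds). The fingers move at their own pace and stop on an object; FORCE is the grip in N (left out, the last holds). Time passes only in rows, so rows that repeat a pose let the fingers close. It gives the time, the measured TCP pose, the force, the opening and the grip force at its end, in the units of the state.
- manip.read_state(): the state, without advancing time (a new reading comes with each control period).
- manip.grab_frame(name): name is "scene" or "side" or "wrist"; returns the picture (420x560x3 uint8, red, green, blue); there is no depth.
- manip.calibration(name): a dict with "intrinsics" (3x3 intrinsics, pixels), "rvec" (rotation vector, rad) and "tvec" (3), from world to camera coordinates, as OpenCV has them; the wrist camera has in their place "hand_eye" (4x4, takes a point from camera to tool coordinates, whose origin is the TCP and whose axes are the flange's). Camera axes: x right, y down, z forward; pixel columns grow to the right and rows downward; lengths in mm; the calibration is good to about 2 mm. A picture is of the moment at which its call begins: read the wrist's pose just before it. calibration takes no time and is no camera call.
- manip.close_job(): hands the job in; it is judged then, once.
The state is a dict: "time": time; "joint_positions": joint angles; "dq": joint speeds; "joint_efforts": joint torques, N m; "tcp_pos": TCP position; "tool_rot": TCP orientation; "wrist_force": force on the tool from outside, world axes, zero at the start; "ft_torque": the same for the moment, N m; "gripper_width": opening from 0.0 (shut) to 1.0 (fully open); "gripper_force": force on a finger pad.
Only numpy, scipy, OpenCV 4.12 (cv2) and the standard library are available. Lean on these libraries where they do the work, as an engineer would, in place of code of your own. Each camera call takes 0.05 s, during which the arm holds its last target. There are 200 camera calls.

## Working session

There is one attempt and no reset: what is moved stays moved. The work goes in short steps, Python scripts to look and compute and a shell command to move; the robot and the scene stay as the last step left them, time stands still between calls to the robot, and variables do not carry over. Pictures are saved under pics/ and viewed, at most 14 in all, crops included, and the job is handed in when it is done.

```bash
mkdir -p pics; ls
python3 - <<'E'
from plant import manip
import cv2,numpy as np
for n in ("scene","side","wrist"):
    cv2.imwrite(f"pics/{n}0.png",manip.grab_frame(n)[:,:,::-1])
    c=manip.calibration(n);print(n,{k:np.round(v,4).tolist() if not isinstance(v,str) else v for k,v in c.items()})
print(manip.read_state(),manip.hold_point_z)
a=[cv2.imread(f"pics/{n}0.png") for n in("scene","side")]
E
```

```text
pics
scene {'intrinsics': [[522.9057, 0.0, 275.5107], [0.0, 522.9057, 216.4514], [0.0, 0.0, 1.0]], 'rvec': [1.3516, 2.4258, -0.7272], 'tvec': [289.0122, -320.2681, 1289.9135]}
side {'intrinsics': [[435.3365, 0.0, 279.5991], [0.0, 435.3365, 208.3625], [0.0, 0.0, 1.0]], 'rvec': [0.0929, -2.9228, 1.0628], 'tvec': [543.1423, 87.508, 1068.4461]}
wrist {'intrinsics': [[290.8818, 0.0, 278.8963], [0.0, 290.8818, 204.492], [0.0, 0.0, 1.0]], 'hand_eye': [[-0.0009, -0.9726, -0.2326, 64.3543], [1.0, -0.0011, 0.0007, 0.2561], [-0.0009, -0.2326, 0.9726, -209.3518], [0.0, 0.0, 0.0, 1.0]]}
{'time': 0.15, 'joint_positions': array([-1.17696137e+00,  3.20122617e-01,  1.56541957e+00, -2.52585694e-05,
        1.25740413e+00, -2.00021765e-02]), 'dq': array([-0.0006381 , -0.00149653, -0.00390632, -0.00057106, -0.00175866,
       -0.00068222]), 'joint_efforts': array([ 5.47096697e-04, -4.12774873e+01, -2.32155097e+01,  7.28232390e-02,
        4.33323300e-02, -1.02186198e-04]), 'tcp_pos': array([ 231.04115764, -526.05024507,  174.51828016]), 'tool_rot': array([-3.14023878e+00, -3.06143189e-06,  4.13844936e-01]), 'wrist_force': array([0.50007555, 0.82270238, 0.14774451]), 'ft_torque': array([ 0.04685821, -0.01508954,  0.01205604]), 'gripper_force': 0.0, 'gripper_width': 1.0003540345850457} 18.8
```

View pics/scene0.png

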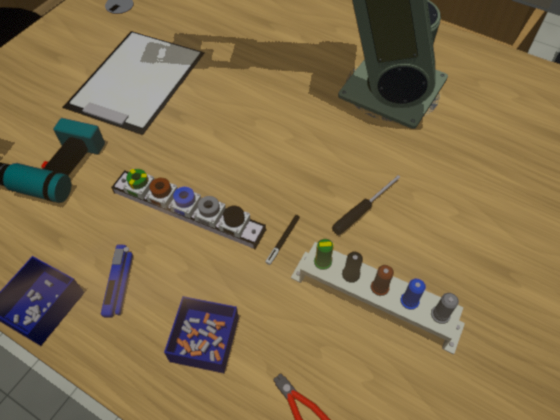

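View pics/side0.png

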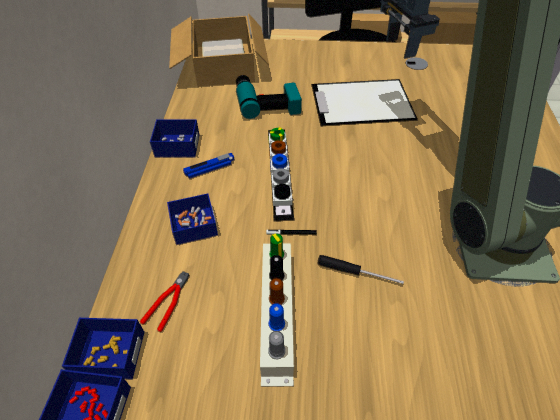

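The scene picture shows the strip (green, brown, blue, grey, black at about (137,178) to (234,216)) and the rack (green, black, brown, blue, grey at about (325,245) to (447,303)). The side picture shows the same order. I'll enlarge both for precise points.

Run:
```python
import cv2,numpy as np
a=cv2.imread("pics/scene0.png");b=cv2.imread("pics/side0.png")
r=lambda im,x,y,w,h,s:cv2.resize(im[y:y+h,x:x+w],None,fx=s,fy=s,interpolation=cv2.INTER_CUBIC)
cv2.imwrite("pics/c1.png",np.vstack([r(a,105,160,160,75,5)[:,:800],r(a,290,230,180,120,4)[:220] if 0 else cv2.copyMakeBorder(r(a,310,232,160,40,5),0,0,0,0,0)])[:600])
cv2.imwrite("pics/c2.png",np.hstack([r(b,255,120,50,100,6),r(b,255,225,50,150,4)]))
cv2.imwrite("pics/c3.png",r(a,290,230,180,125,4.4))
```

```text
(no output)
```

View pics/c1.png

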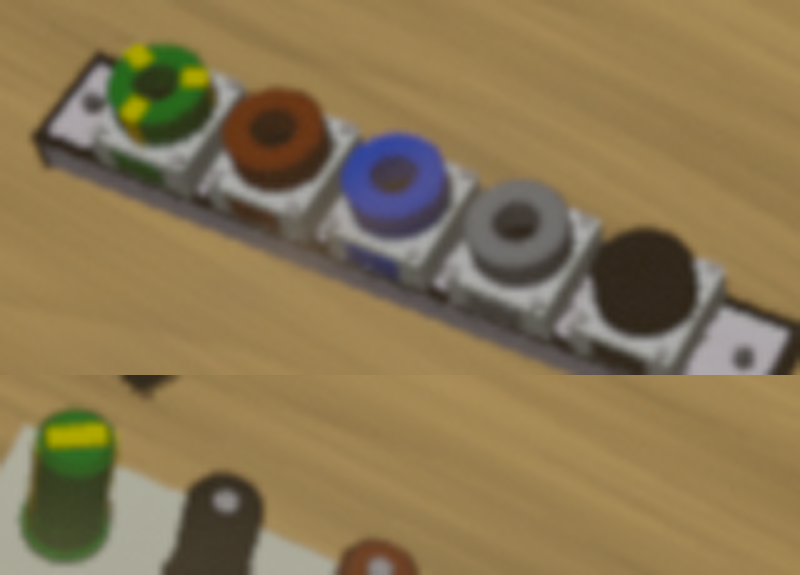

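View pics/c2.png

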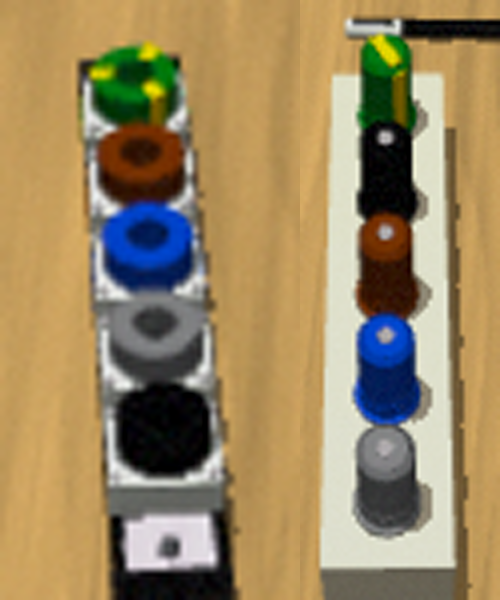

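View pics/c3.png

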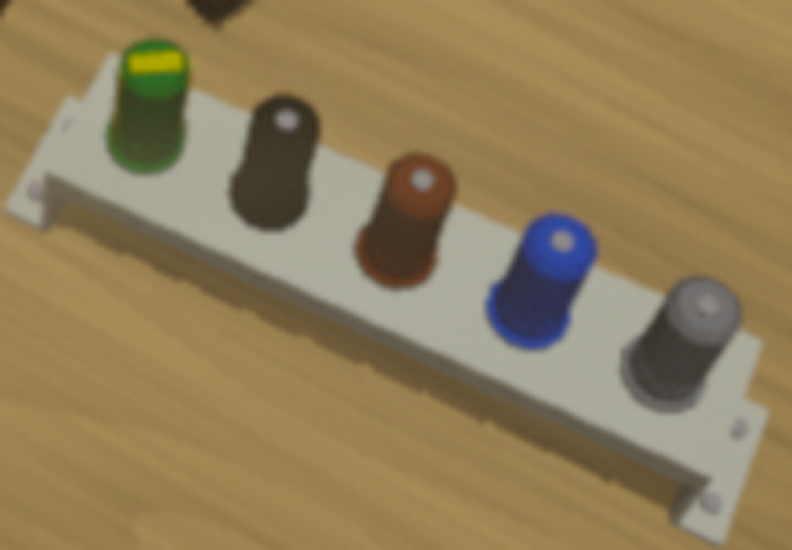

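```bash
cat > h.py <<'E'
from plant import manip
import cv2,numpy as np
from scipy.spatial.transform import Rotation as R
def onz(cam,uv,z):
    c=manip.calibration(cam);K=np.array(c["intrinsics"])
    if cam=="wrist":
        s=manip.read_state();T=np.eye(4);T[:3,:3]=R.from_euler("xyz",s["tool_rot"]).as_matrix();T[:3,3]=s["tcp_pos"]
        M=T@np.array(c["hand_eye"]);Rw,o=M[:3,:3],M[:3,3]
    else:
        Rc=cv2.Rodrigues(np.array(c["rvec"]))[0];Rw=Rc.T;o=-Rc.T@np.array(c["tvec"]).ravel()
    uv=np.atleast_2d(uv).astype(float);d=(Rw@np.linalg.inv(K)@np.c_[uv,np.ones(len(uv))].T).T
    return (o+d*((z-o[2])/d[:,2])[:,None])[:,:2]
def row(P):
    P=np.array(P);i=np.arange(5)-2;c=P.mean(0);d=(i[:,None]*P).sum(0);L=np.hypot(*d)/10;d/=np.hypot(*d)
    F=c+56*i[:,None]*d;return F,np.arctan2(d[1],d[0]),L,P-F
E
python3 - <<'E'
from h import *
np.set_printoptions(precision=1,suppress=True)
f=lambda l,s,o:(np.array(l)+.5)/s-.5+o
S1=f([(159,83),(274,126),(395,173),(517,222),(642,272)],5,(105,160))
P1=f([(155,66),(287,120),(423,180),(562,241),(708,303)],4.4,(290,230))
S2=f([(137,80),(141,150),(148,234),(155,322),(163,415)],6,(255,120))
P2=f([(85,51),(85,137),(85,232),(86,334),(90,447)],4,(255,225))
for n,c,p,z in(("S","scene",S1,60),("S","side",S2,60),("P","scene",P1,121),("P","side",P2,121)):
    F,a,L,e=row(onz(c,p,z));print(n,c,F.tolist(),"ang %.3f L %.1f"%(a,L),np.abs(e).max())
E
```

```text
S scene [[574.1945771567911, -318.3484422844601], [567.4157031532202, -262.7602522865503], [560.6368291496494, -207.1720622886406], [553.8579551460787, -151.58387229073088], [547.0790811425078, -95.99568229282113]] ang 1.692 L 55.7 1.2159196012586335
S side [[571.9054373007019, -317.7998163504159], [565.1471912059761, -262.20911470236035], [558.3889451112503, -206.6184130543048], [551.6306990165245, -151.02771140624927], [544.8724529217988, -95.43700975819374]] ang 1.692 L 54.9 4.4999648473087746
P scene [[546.8757808605848, 101.51511209093024], [542.3580984941531, 157.33258736557906], [537.8404161277213, 213.15006264022787], [533.3227337612894, 268.9675379148767], [528.8050513948577, 324.7850131895255]] ang 1.652 L 55.8 0.6844672208682141
P side [[545.1934219501455, 100.7559856729132], [540.6661172693151, 156.57268131433335], [536.1388125884848, 212.3893769557535], [531.6115079076545, 268.20607259717366], [527.0842032268241, 324.0227682385938]] ang 1.652 L 55.8 0.7182114210222608
```

```bash
cat >> h.py <<'E'
def togo(x,y,z,yaw):
    s=manip.read_state();M=R.from_euler("xyz",s["tool_rot"])
    d=M.inv().apply(np.array([x,y,z])-s["tcp_pos"])/1000
    t=-(yaw-s["tool_rot"][2]);print("t=%.2f"%s["time"],"shift",np.round(d,4),"turn %.3f"%t,"rpy",np.round(s["tool_rot"],4))
E
python3 -c "
from h import *
togo(560,-221,210,1.692)"
```

```text
t=0.15 shift [ 0.4239 -0.1471 -0.0353] turn -1.278 rpy [-3.1402 -0.      0.4138]
```

```bash
python3 -m jog '[[0.424,-0.147,-0.035,-1.278],[0.424,-0.147,-0.035,-1.278],[0.424,-0.147,-0.035,-1.278],[0.424,-0.147,-0.035,-1.278],[0.424,-0.147,-0.035,-1.278],[0.424,-0.147,-0.035,-1.278],[0.424,-0.147,-0.035,-1.278],[0.424,-0.147,-0.035,-1.278],[0.424,-0.147,-0.035,-1.278],[0.424,-0.147,-0.035,-1.278],[0.424,-0.147,-0.035,-1.278],[0.424,-0.147,-0.035,-1.278],[0.424,-0.147,-0.035,-1.278]]' 1
python3 -c "
from h import *
togo(560,-221,210,1.692)
im=manip.grab_frame('wrist')[:,:,::-1]
s=manip.read_state();np.save('ws.npy',np.r_[s['tcp_pos'],s['tool_rot']])
cv2.imwrite('pics/w1.png',im)
cv2.imwrite('pics/w1b.png',cv2.resize(im,None,fx=1.4,fy=1.4,interpolation=cv2.INTER_CUBIC))
togo(537,200,250,1.652)"
```

```text
time: 1.45
tcp_pos: [559.2, -222.5, 210.1]
tool_rot: [-3.141, 0.0, 1.69]
wrist_force: [0.3, -0.4, -0.4]
gripper_width: 1.001
gripper_force: 0.0
t=1.45 shift [0.0014 0.001  0.0001] turn -0.002 rpy [-3.1409e+00  1.0000e-04  1.6896e+00]
t=1.50 shift [ 0.4222  0.0279 -0.0399] turn 0.038 rpy [-3.1412e+00  2.0000e-04  1.6895e+00]
```

View pics/w1b.png

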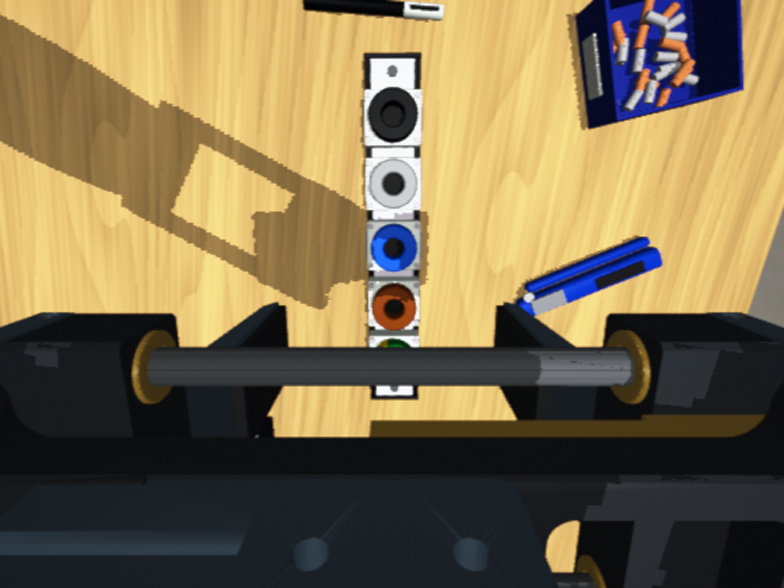

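The wrist view shows the socket mouths: black (392,115), grey (393,183), blue (394,247), brown (394,307), and earth partly hidden behind the gripper rod.

```bash
python3 -c "
from h import *
p=(np.array([(394.5,307),(394,247),(393.5,183),(392.5,115)])+.5)/1.4-.5
q=onz('wrist',p,60);print(q.round(1));d=np.diff(q,axis=0);print(np.hypot(*d.T), np.arctan2(*(q[-1]-q[0])[::-1]))
"
python3 -m jog '[[0.422,0.028,-0.03,0.038],[0.422,0.028,-0.03,0.038],[0.422,0.028,-0.03,0.038],[0.422,0.028,-0.03,0.038],[0.422,0.028,-0.03,0.038],[0.422,0.028,-0.03,0.038],[0.422,0.028,-0.03,0.038],[0.422,0.028,-0.03,0.038],[0.422,0.028,-0.03,0.038],[0.422,0.028,-0.03,0.038],[0.422,0.028,-0.03,0.038],[0.422,0.028,-0.03,0.038],[0.422,0.028,-0.03,0.038]]'
python3 -c "
from h import *
togo(537,200,250,1.652)
im=manip.grab_frame('wrist')[:,:,::-1]
cv2.imwrite('pics/w2b.png',cv2.resize(im,None,fx=1.4,fy=1.4,interpolation=cv2.INTER_CUBIC))"
```

```text
[[ 567.1 -263.1]
 [ 560.  -208.1]
 [ 553.  -153.5]
 [ 545.7  -99.7]]
[55.44251401 55.05093365 54.35029549] 1.7008376188183985
time: 2.8
tcp_pos: [537.3, 199.2, 240.2]
tool_rot: [-3.142, 0.0, 1.651]
wrist_force: [0.1, -0.4, 0.1]
gripper_width: 0.999
gripper_force: 0.0
t=2.80 shift [ 0.0008 -0.0003 -0.0098] turn -0.001 rpy [-3.1415e+00  4.0000e-04  1.6515e+00]
```

View pics/w2b.png

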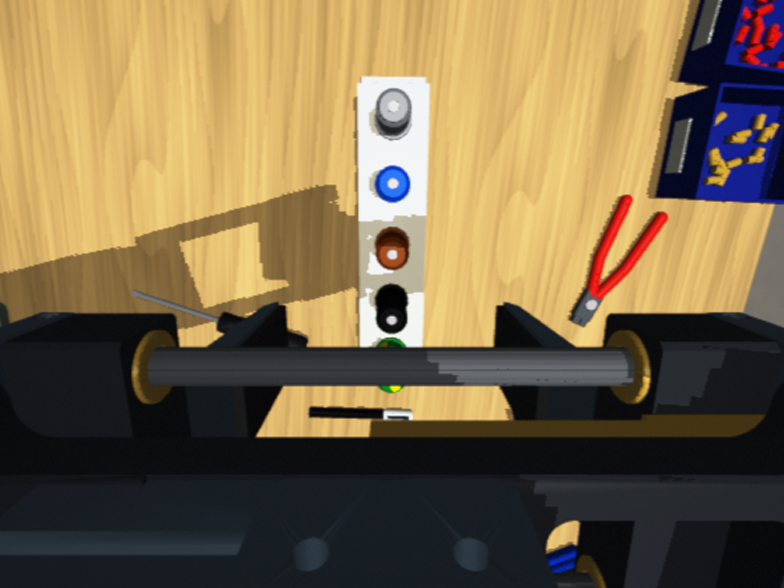

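The wrist view over the rack shows the top dots: grey (393,106), blue (393,184), brown (392,255), black (391,320), and earth half hidden behind the rod.

```bash
python3 -c "
from h import *
p=(np.array([(391.5,320),(392,255),(393,184),(393.5,106)])+.5)/1.4-.5
q=onz('wrist',p,121);print(q.round(1));d=np.diff(q,axis=0);print(np.hypot(*d.T), np.arctan2(*(q[-1]-q[0])[::-1]))
togo(546.5,101,190,1.652)
"
```

```text
[[541.  156. ]
 [537.  211.5]
 [533.2 267.4]
 [529.  324. ]]
[55.56280451 56.09009335 56.70711382] 1.6422767585111278
t=2.85 shift [-0.0988  0.0012  0.0502] turn -0.000 rpy [-3.1415e+00  3.0000e-04  1.6516e+00]
```

```bash
python3 -m jog '[[-0.0985,0.001,0.05,0],[-0.0985,0.001,0.05,0],[-0.0985,0.001,0.05,0],[-0.0985,0.001,0.05,0],[-0.0985,0.001,0.09,0],[-0.0985,0.001,0.12,0],[-0.0985,0.001,0.14,0],[-0.0985,0.001,0.15,0],[-0.0985,0.001,0.158,0],[-0.0985,0.001,0.158,0],[-0.0985,0.001,0.158,0]]' 1
python3 -c "
from h import *
togo(545.8,101,82,1.65)"
```

```text
time: 3.95
tcp_pos: [547.2, 103.2, 83.2]
tool_rot: [3.14, -0.0, 1.654]
wrist_force: [0.0, -1.1, 0.7]
gripper_width: 1.001
gripper_force: 0.0
t=3.95 shift [-0.0021 -0.0016  0.0012] turn 0.004 rpy [ 3.1395e+00 -3.0000e-04  1.6540e+00]
```

```bash
python3 -m jog '[[0,0,0,0]]'; python3 -c "
from h import *
togo(545.8,101,82,1.65)"
```

```text
time: 4.05
tcp_pos: [547.2, 103.1, 83.3]
tool_rot: [3.139, -0.0, 1.654]
wrist_force: [-0.4, -0.2, 0.1]
gripper_width: 0.998
gripper_force: 0.0
t=4.05 shift [-0.002  -0.0016  0.0013] turn 0.004 rpy [ 3.1392e+00 -2.0000e-04  1.6539e+00]
```

```bash
python3 -m jog '[[-0.002,-0.0016,0.001,0],[-0.002,-0.0016,0.001,0]]'; python3 -m jog '[[0,0,0,0],[0,0,0,0],[0,0,0,0],[0,0,0,0],[0,0,0,0],[0,0,0,0],[0,0,0,0]]' 0 30; python3 -c "
from h import *
togo(545.8,101,82,1.65)"
```

```text
time: 4.25
tcp_pos: [544.8, 100.4, 81.5]
tool_rot: [3.141, 0.0, 1.654]
wrist_force: [-0.3, -0.2, -0.6]
gripper_width: 1.004
gripper_force: 0.0
time: 4.95
tcp_pos: [544.9, 100.6, 81.1]
tool_rot: [3.142, 0.0, 1.654]
wrist_force: [-0.1, 1.0, -0.3]
gripper_width: 0.419
gripper_force: 0.0
t=4.95 shift [ 0.0003  0.0009 -0.0009] turn 0.004 rpy [3.1416e+00 1.0000e-04 1.6538e+00]
```

```bash
python3 -m jog '[[0,0.001,0,0],[0,0.001,0,0],[0,0.001,0,0],[0,0.001,0,0]]'; python3 -c "
from h import *
togo(545.8,101,196,1.65)"
```

```text
time: 5.35
tcp_pos: [548.4, 101.1, 84.3]
tool_rot: [3.135, -0.0, 1.654]
wrist_force: [-1.5, 0.7, 18.4]
gripper_width: 0.066
gripper_force: 28.5
t=5.35 shift [ 1.000e-04 -1.900e-03 -1.117e-01] turn 0.004 rpy [ 3.1352e+00 -3.0000e-04  1.6538e+00]
```

```bash
python3 -c "
from h import *
b=manip.grab_frame('side')[:,:,::-1];a=manip.grab_frame('scene')[:,:,::-1]
r=lambda im,x,y,w,h,s:cv2.resize(im[y:y+h,x:x+w],None,fx=s,fy=s,interpolation=cv2.INTER_CUBIC)
cv2.imwrite('pics/d1.png',np.hstack([r(b,220,200,130,190,3),r(a,270,190,133,190,3)]))"
```

```text
(no output)
```

View pics/d1.png

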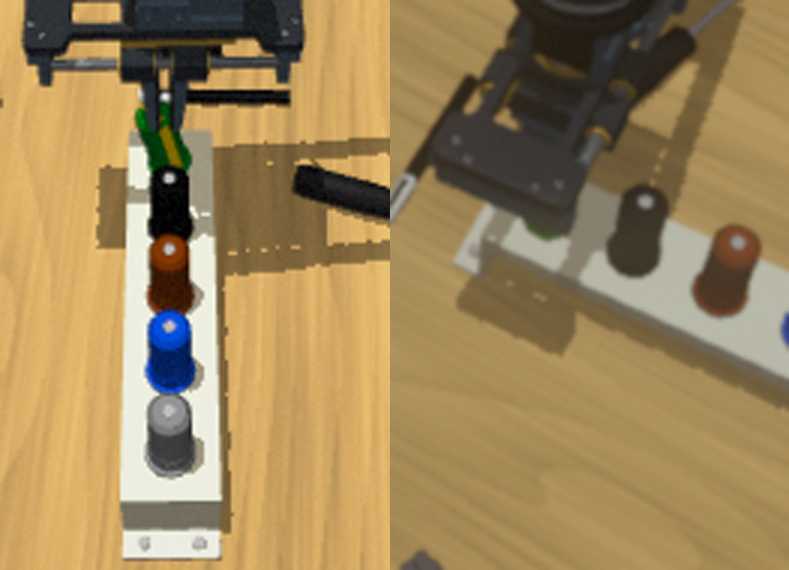

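```bash
python3 -c "
from h import *
s=manip.read_state();print(s['tcp_pos'],s['wrist_force'],s['gripper_width'],s['gripper_force'])
b=manip.grab_frame('side')[:,:,::-1];w=manip.grab_frame('wrist')[:,:,::-1]
r=lambda im,x,y,w,h,s:cv2.resize(im[y:y+h,x:x+w],None,fx=s,fy=s,interpolation=cv2.INTER_CUBIC)
cv2.imwrite('pics/d2.png',np.hstack([r(b,250,215,50,75,8),r(w,210,150,100,150,4)]))"
```

```text
[548.62278309 101.18556547  84.54653867] [ 0.78125256  0.60281116 -0.02835244] 0.010833061732861369 0.0
```

View pics/d2.png

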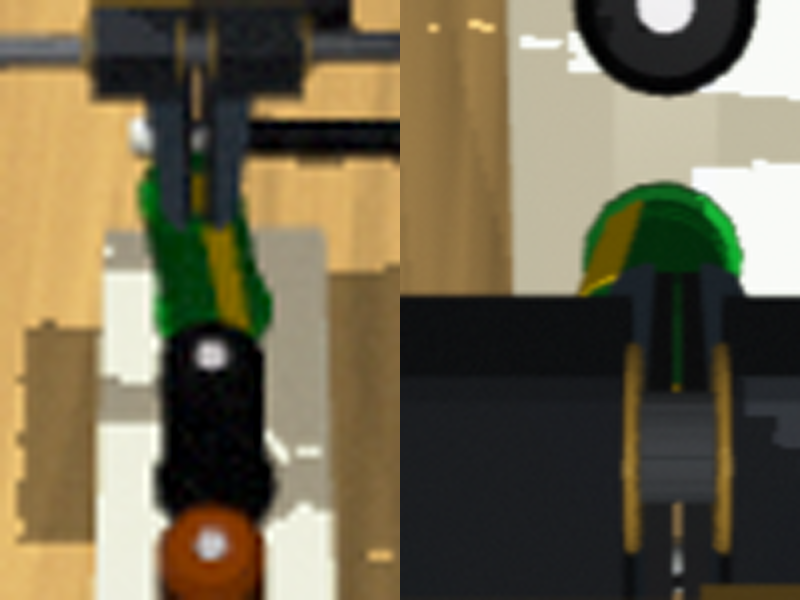

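```bash
python3 -c "
from h import *
np.set_printoptions(precision=1,suppress=True)
f=lambda x,y:((x-400)/4+210,y/4+150)
print('shoulder +y edge',onz('wrist',[f(662,185)],61),'black dot',onz('wrist',[f(665,12)],121))
c=manip.calibration('wrist');H=np.linalg.inv(np.array(c['hand_eye']));K=np.array(c['intrinsics'])
for p in ([0,0,0],[16,0,0],[16,0,-19],[-16,0,0],[0,0,-19]):
  q=K@(H@np.r_[p,1])[:3];print(p,q[:2]/q[2])
c=manip.calibration('side');K=np.array(c['intrinsics'])
for p in ([548.6,101.2,84.5],[548.6,117,84.5],[545.8,101,121],[545.8,101,56]):
  q=cv2.projectPoints(np.array([p]),np.array(c['rvec']),np.array(c['tvec']),K,None)[0].ravel();print(p,q,(q-[250,215])*8)
"
```

```text
shoulder +y edge [[544.  116.7]] black dot [[541.6 155. ]]
[0, 0, 0] [279.7 223.1]
[16, 0, 0] [279.7 202.3]
[16, 0, -19] [279.8 208.7]
[-16, 0, 0] [279.7 243.1]
[0, 0, -19] [279.8 231.2]
[548.6, 101.2, 84.5] [274.4 246.9] [194.9 255.4]
[548.6, 117, 84.5] [273.8 252.8] [190.6 302.7]
[545.8, 101, 121] [275.4 237.2] [203.  177.4]
[545.8, 101, 56] [275.8 254.1] [206.5 313.1]
```

```bash
python3 -c "
from h import *
for n in('scene','wrist'): cv2.imwrite(f'pics/e_{n}.png',manip.grab_frame(n)[:,:,::-1])"
python3 -m jog '[[0,0,0,0],[0,0,0,0],[0,0,0,0],[0,0,0,0],[0,0,0,0],[0,0,0,0],[0,0,0,0]]' 0.6 20
python3 -c "
from h import *
s=manip.read_state();print(s['tcp_pos'],s['tool_rot'],s['joint_positions'])
g={n:manip.grab_frame(n)[:,:,::-1] for n in('scene','side','wrist')}
r=lambda im,x,y,w,h,s:cv2.resize(im[y:y+h,x:x+w],None,fx=s,fy=s,interpolation=cv2.INTER_CUBIC)
cv2.imwrite('pics/d3.png',np.vstack([np.hstack([r(g['side'],240,205,75,75,4),r(cv2.imread('pics/e_scene.png'),290,215,100,75,4)]),np.hstack([r(g['wrist'],205,140,140,140,300/140),r(g['scene'],290,215,100,75,4)])]))"
```

```text
time: 6.35
tcp_pos: [546.0, 100.8, 81.9]
tool_rot: [3.141, -0.0, 1.654]
wrist_force: [-0.5, -0.4, 4.3]
gripper_width: 0.58
gripper_force: 2.5
[545.99322238 100.80947058  81.92123719] [ 3.14110755e+00 -5.18017958e-05  1.65375028e+00] [1.61855873e-01 3.64233106e-01 1.74913031e+00 1.56573878e-05
 1.02774156e+00 7.88938445e-02]
```

View pics/d3.png

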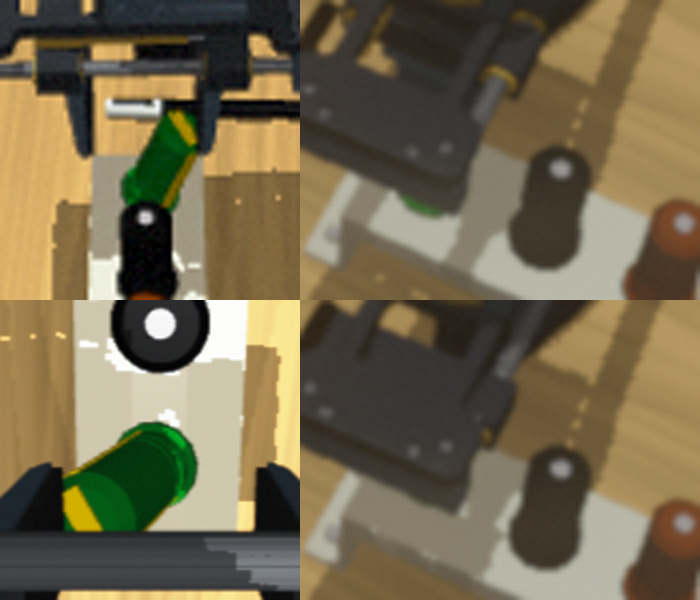

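The pads evidently closed on the very top edge of the plug. Three image cues (the tip rows in both views and the finger gap) put the real finger ends about 37 mm above the reported TCP. I'll back off and see how the earth plug rests.

```bash
python3 -m jog '[[0,0,-0.03,0],[0,0,-0.08,0],[-0.04,0,-0.1,0],[-0.07,0,-0.1,0],[-0.07,0,-0.1,0],[-0.07,0,-0.1,0],[-0.07,0,-0.1,0],[-0.07,0,-0.1,0]]' 1 20
python3 -c "
from h import *
s=manip.read_state();print(s['tcp_pos'],s['tool_rot'])
g={n:manip.grab_frame(n)[:,:,::-1] for n in('scene','side','wrist')}
s=manip.read_state();print(s['tcp_pos'],s['tool_rot'])
for n in g: cv2.imwrite(f'pics/g_{n}.png',g[n])
r=lambda im,x,y,w,h,s:cv2.resize(im[y:y+h,x:x+w],None,fx=s,fy=s,interpolation=cv2.INTER_CUBIC)
cv2.imwrite('pics/d4.png',np.hstack([r(g['side'],245,205,65,95,6),np.vstack([r(g['wrist'],205,100,160,110,2.5),r(g['scene'],290,225,80,59,5)])]))"
```

```text
time: 7.3
tcp_pos: [551.3, 31.9, 180.5]
tool_rot: [-3.14, -0.0, 1.655]
wrist_force: [-0.7, -0.3, -0.3]
gripper_width: 0.999
gripper_force: 0.0
[551.26077908  31.90521981 180.49015885] [-3.14018529e+00 -2.96499324e-04  1.65491129e+00]
[551.52683564  31.71228914 180.8249698 ] [-3.14095025e+00 -6.81817504e-05  1.65482878e+00]
```

View pics/d4.png

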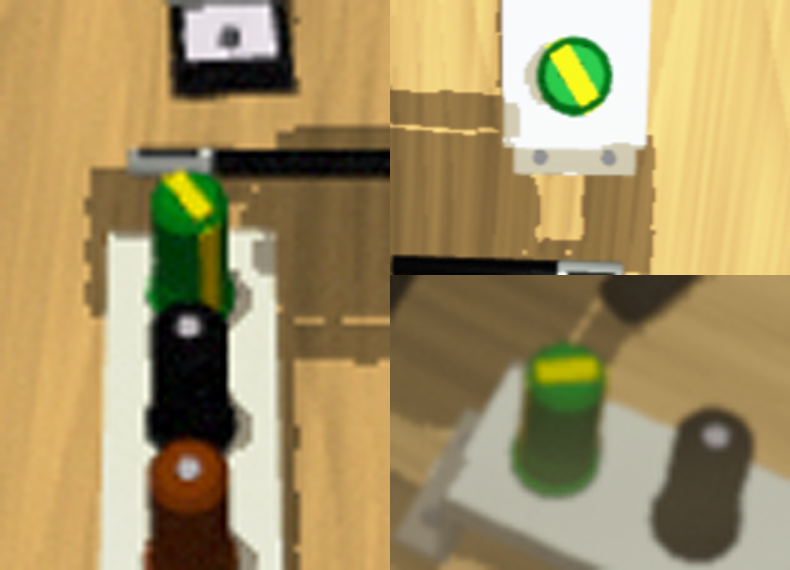

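The earth plug dropped back upright in its hole. Its top is at wrist pixel (278.6,130.4).

```bash
python3 -c "
from h import *
print(onz('wrist',[(278.6,130.4)],121))
togo(545.8,101,182,1.65)"
```

```text
[[544.98441601  99.71239981]]
t=7.45 shift [ 0.0695  0.0001 -0.0012] turn 0.005 rpy [-3.1410e+00 -1.0000e-04  1.6548e+00]
```

```bash
python3 -m jog '[[0.069,0,0,0.005],[0.069,0,0,0.005],[0.069,0,0.04,0.005],[0.069,0,0.08,0.005],[0.069,0,0.1,0.005],[0.069,0,0.11,0.005],[0.069,0,0.115,0.005],[0.069,0,0.118,0.005],[0.069,0,0.118,0.005]]' 1; python3 -c "
from h import *
togo(545.5,100.5,62,1.65)"
```

```text
time: 8.35
tcp_pos: [546.7, 99.9, 63.9]
tool_rot: [3.14, -0.0, 1.649]
wrist_force: [0.2, 0.5, 0.4]
gripper_width: 1.0
gripper_force: 0.0
t=8.35 shift [ 0.0007 -0.0011  0.0019] turn -0.001 rpy [ 3.14   -0.      1.6488]
```

```bash
python3 -m jog '[[0,-0.001,0.001,0],[0,-0.001,0.001,0],[0,-0.001,0.001,0],[0,-0.001,0.001,0],[0,-0.001,0.001,0],[0,-0.001,0.001,0],[0,-0.001,0.001,0],[0,-0.001,0.001,0],[0,-0.001,0.001,0],[0,-0.001,0.001,0],[0,-0.001,0.001,0]]' 0 20; python3 -c "
from h import *
togo(545.5,100.5,62,1.65)
g={n:manip.grab_frame(n)[:,:,::-1] for n in('scene','side','wrist')}
r=lambda im,x,y,w,h,s:cv2.resize(im[y:y+h,x:x+w],None,fx=s,fy=s,interpolation=cv2.INTER_CUBIC)
cv2.imwrite('pics/d5.png',np.hstack([r(g['side'],245,205,65,95,4),r(g['wrist'],205,130,140,133,380/133)]))"
```

```text
time: 9.45
tcp_pos: [545.0, 99.7, 62.1]
tool_rot: [3.142, 0.0, 1.649]
wrist_force: [-0.2, 0.2, -0.6]
gripper_width: 0.298
gripper_force: 20.0
t=9.45 shift [0.0008 0.0005 0.0001] turn -0.001 rpy [3.1415e+00 1.0000e-04 1.6488e+00]
```

```bash
python3 -m jog '[[0,0,-0.02,0],[0,0,-0.05,0],[0,0,-0.09,0],[0,0,-0.12,0],[0,0,-0.12,0]]' 0 30; python3 -c "
from h import *
togo(573.3,-318.5,182,1.692)"
```

```text
time: 10.1
tcp_pos: [547.9, 100.2, 186.8]
tool_rot: [3.132, -0.001, 1.649]
wrist_force: [0.2, 0.3, -0.2]
gripper_width: 0.298
gripper_force: 30.0
t=10.10 shift [-0.4194 -0.0073  0.0044] turn -0.043 rpy [ 3.1321e+00 -7.0000e-04  1.6488e+00]
```

```bash
python3 -m jog '[[-0.03,0,0,-0.005],[-0.07,-0.002,0,-0.01],[-0.115,-0.003,0,-0.015],[-0.16,-0.004,0,-0.02],[-0.205,-0.005,0,-0.025],[-0.25,-0.006,0,-0.03],[-0.295,-0.006,0,-0.035],[-0.34,-0.007,0,-0.043],[-0.38,-0.007,0,-0.043],[-0.405,-0.007,0,-0.043],[-0.42,-0.007,0,-0.043],[-0.42,-0.007,0,-0.043],[-0.42,-0.007,0,-0.043]]'; python3 -c "
from h import *
togo(573.3,-318.5,66,1.692)"
```

```text
time: 11.4
tcp_pos: [570.4, -318.3, 181.4]
tool_rot: [-3.141, -0.002, 1.692]
wrist_force: [-0.6, 1.0, -0.3]
gripper_width: 0.298
gripper_force: 30.0
t=11.40 shift [-0.0007  0.0029  0.1154] turn 0.000 rpy [-3.1406e+00 -1.8000e-03  1.6921e+00]
```

```bash
python3 -m jog '[[-0.001,0.003,0.03,0],[-0.001,0.003,0.06,0],[-0.001,0.003,0.075,0],[-0.001,0.003,0.077,0],[-0.001,0.003,0.077,0]]'; python3 -c "
from h import *
togo(573.3,-318.5,66,1.692)
g={n:manip.grab_frame(n)[:,:,::-1] for n in('scene','side','wrist')}
r=lambda im,x,y,w,h,s:cv2.resize(im[y:y+h,x:x+w],None,fx=s,fy=s,interpolation=cv2.INTER_CUBIC)
cv2.imwrite('pics/d5.png',np.hstack([r(g['side'],255,95,48,60,7)[:400],r(g['scene'],110,130,80,80,5)]))"
```

```text
time: 11.9
tcp_pos: [574.1, -318.9, 105.5]
tool_rot: [3.142, -0.0, 1.693]
wrist_force: [0.8, -0.4, -0.9]
gripper_width: 0.296
gripper_force: 30.0
t=11.90 shift [ 0.0005 -0.0008  0.0395] turn 0.001 rpy [ 3.1416e+00 -3.0000e-04  1.6933e+00]
```

```bash
python3 -c "
import cv2;print(cv2.imread('pics/d5.png').shape)" ; ls pics | head -40
```

```text
(400, 736, 3)
c1.png
c2.png
c3.png
d1.png
d2.png
d3.png
d4.png
d5.png
e_scene.png
e_wrist.png
g_scene.png
g_side.png
g_wrist.png
scene0.png
side0.png
w1.png
w1b.png
w2b.png
wrist0.png
```

```bash
python3 -m jog '[[0.0005,-0.001,0.008,0],[0.0005,-0.001,0.014,0],[0.0005,-0.001,0.02,0],[0.0005,-0.001,0.026,0],[0.0005,-0.001,0.031,0],[0.0005,-0.001,0.034,0],[0.0005,-0.001,0.036,0],[0.0005,-0.001,0.037,0]]'; python3 -c "
from h import *
togo(573.3,-318.5,66,1.692)"
```

```text
time: 12.85
tcp_pos: [572.8, -319.9, 68.0]
tool_rot: [3.142, 0.0, 1.692]
wrist_force: [-0.4, -0.5, -1.1]
gripper_width: 0.297
gripper_force: 30.0
t=12.85 shift [0.0013 0.0006 0.002 ] turn -0.000 rpy [3.1416e+00 1.0000e-04 1.6918e+00]
```

No contact force so far, so I'll seat it slowly.

```bash
python3 -m jog '[[0.001,0,0.001,0],[0.001,0,0.002,0],[0.001,0,0.003,0],[0.001,0,0.003,0]]'; python3 -c "
from h import *
togo(573.3,-318.5,66,1.692)"
```

```text
time: 13.25
tcp_pos: [572.9, -318.9, 66.1]
tool_rot: [3.141, 0.001, 1.692]
wrist_force: [-0.2, 0.5, 4.1]
gripper_width: 0.297
gripper_force: 30.0
t=13.25 shift [0.0004 0.0004 0.0001] turn -0.000 rpy [3.1408e+00 6.0000e-04 1.6918e+00]
```

```bash
python3 -m jog '[[0,0,0,0],[0,0,0,0],[0,0,0,0],[0,0,0,0],[0,0,0,0],[0,0,-0.02,0],[0,0,-0.06,0],[0,0,-0.1,0],[0,0,-0.12,0],[0,0,-0.12,0]]' 1; python3 -c "
from h import *
cv2.imwrite('pics/s1.png',manip.grab_frame('side')[:,:,::-1])
togo(532.6,268,186,1.65)"
```

```text
time: 14.25
tcp_pos: [574.5, -319.9, 189.2]
tool_rot: [3.135, 0.005, 1.692]
wrist_force: [0.1, -0.3, -0.7]
gripper_width: 1.001
gripper_force: 0.0
t=14.30 shift [ 0.5878  0.0305 -0.0006] turn 0.042 rpy [3.1391e+00 2.0000e-03 1.6918e+00]
```

```bash
cat >> h.py <<'E'
def look(pts,cam="side"):
    im=manip.grab_frame(cam);c=manip.calibration(cam)
    for p in pts:
        q=cv2.projectPoints(np.array([p],float),np.array(c['rvec']),np.array(c['tvec']),np.array(c['intrinsics']),None)[0].ravel()
        x,y=q.round().astype(int);print(p,(x,y),im[y-2:y+3,x-2:x+3].reshape(-1,3).mean(0).round())
E
python3 -c "
from h import *
look([(573.3,-318.5,z) for z in(125,105,85,70)])"
python3 -m jog '[[0.04,0.002,0,0.003],[0.08,0.004,0,0.006],[0.13,0.006,0,0.009],[0.175,0.009,0,0.012],[0.22,0.012,0,0.016],[0.265,0.014,0,0.02],[0.31,0.017,0,0.024],[0.36,0.02,0,0.028],[0.405,0.022,0,0.032],[0.45,0.024,0,0.035],[0.495,0.026,0,0.038],[0.54,0.028,0,0.042],[0.57,0.03,0,0.042],[0.588,0.0305,0,0.042],[0.588,0.0305,0,0.042],[0.588,0.0305,0,0.042]]'
python3 -c "
from h import *
togo(532.6,268,62,1.65)"
```

```text
(573.3, -318.5, 125) (np.int64(276), np.int64(113)) [129. 152.  11.]
(573.3, -318.5, 105) (np.int64(277), np.int64(119)) [16. 72. 10.]
(573.3, -318.5, 85) (np.int64(277), np.int64(125)) [21. 59.  8.]
(573.3, -318.5, 70) (np.int64(277), np.int64(129)) [17. 59.  7.]
time: 15.95
tcp_pos: [531.5, 267.5, 183.9]
tool_rot: [-3.14, 0.002, 1.65]
wrist_force: [0.2, 1.1, -0.0]
gripper_width: 1.0
gripper_force: 0.0
t=15.95 shift [0.0006 0.0014 0.1219] turn -0.000 rpy [-3.1396e+00  1.9000e-03  1.6500e+00]
```

```bash
python3 -m jog '[[0.0006,0.001,0.04,0],[0.0006,0.001,0.08,0],[0.0006,0.001,0.105,0],[0.0006,0.001,0.115,0],[0.0006,0.001,0.12,0],[0.0006,0.001,0.122,0],[0.0006,0.001,0.122,0]]'; python3 -c "
from h import *
togo(532.6,268,62,1.65)"
```

```text
time: 16.65
tcp_pos: [533.9, 269.3, 64.3]
tool_rot: [3.139, -0.001, 1.649]
wrist_force: [0.7, 0.3, 0.2]
gripper_width: 1.001
gripper_force: 0.0
t=16.65 shift [-0.0012 -0.0014  0.0023] turn -0.001 rpy [ 3.1394e+00 -6.0000e-04  1.6494e+00]
```

```bash
python3 -m jog '[[-0.001,-0.001,0.0015,0],[-0.001,-0.001,0.0015,0],[-0.001,-0.001,0.0015,0],[-0.001,-0.001,0.0015,0],[-0.001,-0.001,0.0015,0],[-0.001,-0.001,0.0015,0],[-0.001,-0.001,0.0015,0],[-0.001,-0.001,0.0015,0],[-0.001,-0.001,0.0015,0],[-0.001,-0.001,0.0015,0],[-0.001,-0.001,0.0015,0],[-0.001,-0.001,0.0015,0]]' 0 30; python3 -c "
from h import *
togo(532.6,268,62,1.65)"
```

```text
time: 17.85
tcp_pos: [532.0, 268.1, 61.6]
tool_rot: [3.142, 0.0, 1.65]
wrist_force: [0.5, 0.4, -1.0]
gripper_width: 0.299
gripper_force: 30.0
t=17.85 shift [-0.0002  0.0006 -0.0004] turn -0.000 rpy [3.1416e+00 1.0000e-04 1.6498e+00]
```

```bash
python3 -m jog '[[0,0,-0.02,0],[0,0,-0.06,0],[0,0,-0.1,0],[0,0,-0.12,0],[-0.03,-0.001,-0.12,-0.003],[-0.07,-0.002,-0.12,-0.006],[-0.115,-0.003,-0.12,-0.01],[-0.16,-0.004,-0.12,-0.014],[-0.205,-0.005,-0.12,-0.018],[-0.25,-0.006,-0.12,-0.022],[-0.295,-0.007,-0.12,-0.026],[-0.34,-0.008,-0.12,-0.03],[-0.38,-0.009,-0.12,-0.034],[-0.42,-0.01,-0.12,-0.038],[-0.45,-0.01,-0.12,-0.042],[-0.47,-0.01,-0.12,-0.042],[-0.476,-0.01,-0.12,-0.042],[-0.476,-0.01,-0.12,-0.042],[-0.476,-0.01,-0.12,-0.042]]'; python3 -c "
from h import *
togo(559.7,-207.4,65.6,1.692)"
```

```text
time: 19.75
tcp_pos: [559.4, -206.0, 181.6]
tool_rot: [-3.141, -0.001, 1.692]
wrist_force: [-0.5, 0.4, -0.2]
gripper_width: 0.304
gripper_force: 30.0
t=19.75 shift [-0.0015  0.0002  0.116 ] turn 0.000 rpy [-3.1412e+00 -9.0000e-04  1.6924e+00]
```

```bash
python3 -m jog '[[-0.001,0,0.03,0],[-0.001,0,0.06,0],[-0.001,0,0.075,0],[-0.001,0,0.077,0],[-0.001,0,0.077,0]]'; python3 -c "
from h import *
togo(559.7,-207.4,65.6,1.692)"
```

```text
time: 20.25
tcp_pos: [559.9, -207.2, 104.9]
tool_rot: [3.142, -0.0, 1.693]
wrist_force: [-0.2, -0.4, 0.0]
gripper_width: 0.3
gripper_force: 30.0
t=20.25 shift [-0.0002 -0.0003  0.0393] turn 0.001 rpy [ 3.1415e+00 -2.0000e-04  1.6930e+00]
```

```bash
python3 -m jog '[[0,0,0.008,0],[0,0,0.014,0],[0,0,0.02,0],[0,0,0.026,0],[0,0,0.031,0],[0,0,0.035,0],[0,0,0.037,0],[0,0,0.038,0],[0,0,0.039,0],[0,0,0.039,0]]'; python3 -c "
from h import *
togo(559.7,-207.4,65.6,1.692)"
```

```text
time: 21.25
tcp_pos: [559.8, -208.2, 65.7]
tool_rot: [3.141, 0.0, 1.692]
wrist_force: [-0.7, 0.3, -0.7]
gripper_width: 0.298
gripper_force: 30.0
t=21.25 shift [0.0008 0.     0.0001] turn -0.000 rpy [3.1415e+00 1.0000e-04 1.6918e+00]
```

Not touching yet; lower a little further.

```bash
python3 -m jog '[[0,0,0.001,0],[0,0,0.0015,0],[0,0,0.0015,0]]'
```

```text
time: 21.55
tcp_pos: [560.1, -208.4, 65.4]
tool_rot: [3.14, 0.001, 1.692]
wrist_force: [-1.0, -0.3, 4.8]
gripper_width: 0.3
gripper_force: 30.0
```

```bash
python3 -m jog '[[0,0,0,0],[0,0,0,0],[0,0,0,0],[0,0,0,0],[0,0,-0.02,0],[0,0,-0.06,0],[0,0,-0.1,0],[0,0,-0.12,0],[0.04,0.003,-0.12,0.004],[0.085,0.006,-0.12,0.008],[0.13,0.009,-0.12,0.012],[0.175,0.012,-0.12,0.017],[0.22,0.015,-0.12,0.022],[0.265,0.018,-0.12,0.027],[0.31,0.021,-0.12,0.032],[0.355,0.024,-0.12,0.037],[0.395,0.027,-0.12,0.042],[0.42,0.028,-0.12,0.042],[0.42,0.028,-0.12,0.042],[0.42,0.028,-0.12,0.042]]' 1; python3 -c "
from h import *
look([(559.7,-207.4,z) for z in(125,105,85,70)])
togo(537,212,62,1.65)"
```

```text
time: 23.55
tcp_pos: [536.6, 212.1, 183.9]
tool_rot: [-3.141, 0.001, 1.651]
wrist_force: [-0.2, -0.2, 0.1]
gripper_width: 1.0
gripper_force: 0.0
(559.7, -207.4, 125) (np.int64(279), np.int64(140)) [21. 22. 24.]
(559.7, -207.4, 105) (np.int64(279), np.int64(146)) [21. 23. 24.]
(559.7, -207.4, 85) (np.int64(279), np.int64(152)) [61. 70. 58.]
(559.7, -207.4, 70) (np.int64(279), np.int64(156)) [63. 70. 59.]
t=23.60 shift [0.0007 0.0004 0.1219] turn -0.000 rpy [-3.1412e+00  9.0000e-04  1.6497e+00]
```

```bash
python3 -m jog '[[0,0,0.04,0],[0,0,0.08,0],[0,0,0.105,0],[0,0,0.115,0],[0,0,0.12,0],[0,0,0.122,0],[0,0,0.122,0]]'; python3 -c "
from h import *
look([(559.7,-207.4,z) for z in(125,105,85)])
look([(559.7,-207.4,z) for z in(125,105,85)],'scene')
togo(537,212,62,1.65)"
```

```text
time: 24.3
tcp_pos: [537.8, 212.2, 63.3]
tool_rot: [3.139, -0.001, 1.649]
wrist_force: [0.0, 0.8, -0.1]
gripper_width: 0.998
gripper_force: 0.0
(559.7, -207.4, 125) (np.int64(279), np.int64(140)) [138. 156. 128.]
(559.7, -207.4, 105) (np.int64(279), np.int64(146)) [144. 162. 134.]
(559.7, -207.4, 85) (np.int64(279), np.int64(152)) [147. 165. 136.]
(559.7, -207.4, 125) (np.int64(178), np.int64(174)) [ 98. 106. 153.]
(559.7, -207.4, 105) (np.int64(180), np.int64(180)) [ 49.  63. 136.]
(559.7, -207.4, 85) (np.int64(182), np.int64(187)) [55. 52. 81.]
t=24.40 shift [-0.0003 -0.0008  0.0014] turn -0.000 rpy [ 3.1391e+00 -6.0000e-04  1.6497e+00]
```

Blue shows standing in its socket in the scene camera. Grip brown.

```bash
python3 -m jog '[[0,0,0.0005,0],[0,0,0.0005,0],[0,0,0.0005,0],[0,0,0.0005,0],[0,0,0.0005,0],[0,0,0.0005,0],[0,0,0.0005,0],[0,0,0.0005,0],[0,0,0.0005,0],[0,0,0.0005,0],[0,0,0.0005,0],[0,0,0.0005,0]]' 0 30; python3 -c "
from h import *
togo(566.5,-263,182,1.692)"
```

```text
time: 25.6
tcp_pos: [536.9, 212.2, 61.6]
tool_rot: [3.142, 0.0, 1.65]
wrist_force: [-0.3, -0.4, -0.6]
gripper_width: 0.296
gripper_force: 30.0
t=25.60 shift [-0.476  -0.0079 -0.1204] turn -0.042 rpy [3.1415e+00 1.0000e-04 1.6498e+00]
```

```bash
python3 -m jog '[[0,0,-0.02,0],[0,0,-0.06,0],[0,0,-0.1,0],[0,0,-0.12,0],[-0.03,-0.001,-0.12,-0.003],[-0.07,-0.002,-0.12,-0.006],[-0.115,-0.003,-0.12,-0.01],[-0.16,-0.004,-0.12,-0.014],[-0.205,-0.005,-0.12,-0.018],[-0.25,-0.006,-0.12,-0.022],[-0.295,-0.007,-0.12,-0.026],[-0.34,-0.007,-0.12,-0.03],[-0.38,-0.008,-0.12,-0.034],[-0.42,-0.008,-0.12,-0.038],[-0.45,-0.008,-0.12,-0.042],[-0.47,-0.008,-0.12,-0.042],[-0.476,-0.008,-0.12,-0.042],[-0.476,-0.008,-0.12,-0.042],[-0.476,-0.008,-0.12,-0.042]]'; python3 -c "
from h import *
togo(566.5,-263,65.6,1.692)"
```

```text
time: 27.5
tcp_pos: [566.4, -261.5, 181.6]
tool_rot: [-3.141, -0.001, 1.693]
wrist_force: [-0.2, 0.3, -1.3]
gripper_width: 0.301
gripper_force: 30.0
t=27.50 shift [-0.0016 -0.      0.116 ] turn 0.001 rpy [-3.1414e+00 -1.0000e-03  1.6928e+00]
```

```bash
python3 -m jog '[[-0.001,0,0.03,0],[-0.001,0,0.06,0],[-0.001,0,0.075,0],[-0.001,0,0.077,0],[-0.001,0,0.077,0]]'; python3 -c "
from h import *
togo(566.5,-263,65.6,1.692)"
```

```text
time: 28.0
tcp_pos: [566.8, -262.9, 105.0]
tool_rot: [3.141, -0.0, 1.693]
wrist_force: [0.5, -0.8, -0.0]
gripper_width: 0.297
gripper_force: 30.0
t=28.00 shift [-0.0001 -0.0004  0.0394] turn 0.001 rpy [ 3.1414e+00 -1.0000e-04  1.6931e+00]
```

```bash
python3 -m jog '[[0,0,0.008,0],[0,0,0.014,0],[0,0,0.02,0],[0,0,0.026,0],[0,0,0.031,0],[0,0,0.035,0],[0,0,0.037,0],[0,0,0.038,0],[0,0,0.039,0],[0,0,0.04,0],[0,0,0.0405,0],[0,0,0.0405,0]]'
```

```text
time: 29.2
tcp_pos: [566.9, -264.2, 65.5]
tool_rot: [3.14, 0.001, 1.692]
wrist_force: [-1.0, 1.2, 5.3]
gripper_width: 0.301
gripper_force: 30.0
```

```bash
python3 -m jog '[[0,0,0,0],[0,0,0,0],[0,0,0,0],[0,0,0,0],[0,0,-0.02,0],[0,0,-0.06,0],[0,0,-0.1,0],[0,0,-0.12,0],[0.04,0.003,-0.12,0.004],[0.085,0.006,-0.12,0.008],[0.13,0.009,-0.12,0.012],[0.175,0.012,-0.12,0.017],[0.22,0.014,-0.12,0.022],[0.265,0.017,-0.12,0.027],[0.31,0.02,-0.12,0.032],[0.355,0.023,-0.12,0.037],[0.395,0.025,-0.12,0.042],[0.42,0.025,-0.12,0.042],[0.42,0.025,-0.12,0.042],[0.42,0.025,-0.12,0.042]]' 1; python3 -c "
from h import *
look([(566.5,-263,z) for z in(125,105,85)],'scene')
togo(541.3,156.2,62,1.65)"
```

```text
time: 31.2
tcp_pos: [540.5, 155.9, 183.9]
tool_rot: [-3.141, 0.001, 1.651]
wrist_force: [0.3, -1.0, -0.2]
gripper_width: 0.999
gripper_force: 0.0
(566.5, -263, 125) (np.int64(153), np.int64(164)) [128. 101.  86.]
(566.5, -263, 105) (np.int64(155), np.int64(171)) [86. 50. 24.]
(566.5, -263, 85) (np.int64(157), np.int64(177)) [65. 43. 24.]
t=31.25 shift [0.001  0.0008 0.122 ] turn -0.000 rpy [-3.1413e+00  9.0000e-04  1.6498e+00]
```

```bash
python3 -m jog '[[0,0,0.04,0],[0,0,0.08,0],[0,0,0.105,0],[0,0,0.115,0],[0,0,0.12,0],[0,0,0.122,0],[0,0,0.122,0]]'; python3 -c "
from h import *
togo(541.3,156.2,62,1.65)"
```

```text
time: 31.95
tcp_pos: [541.6, 155.9, 63.2]
tool_rot: [3.139, -0.0, 1.649]
wrist_force: [1.1, -0.4, -0.3]
gripper_width: 0.998
gripper_force: 0.0
t=31.95 shift [ 0.0004 -0.0003  0.0012] turn -0.001 rpy [ 3.1394e+00 -2.0000e-04  1.6494e+00]
```

```bash
python3 -m jog '[[0,0,0.0005,0],[0,0,0.0005,0],[0,0,0.0005,0],[0,0,0.0005,0],[0,0,0.0005,0],[0,0,0.0005,0],[0,0,0.0005,0],[0,0,0.0005,0],[0,0,0.0005,0],[0,0,0.0005,0],[0,0,0.0005,0],[0,0,0.0005,0]]' 0 30; python3 -c "
from h import *
togo(546.3,-96.2,182,1.692)"
```

```text
time: 33.15
tcp_pos: [540.7, 155.9, 61.6]
tool_rot: [3.142, 0.0, 1.65]
wrist_force: [1.0, 0.1, -0.3]
gripper_width: 0.298
gripper_force: 30.0
t=33.15 shift [-0.2518 -0.0143 -0.1204] turn -0.042 rpy [3.1416e+00 1.0000e-04 1.6498e+00]
```

```bash
python3 -m jog '[[0,0,-0.02,0],[0,0,-0.06,0],[0,0,-0.1,0],[0,0,-0.12,0],[-0.03,-0.002,-0.12,-0.006],[-0.07,-0.004,-0.12,-0.012],[-0.115,-0.007,-0.12,-0.02],[-0.16,-0.009,-0.12,-0.028],[-0.2,-0.012,-0.12,-0.035],[-0.23,-0.014,-0.12,-0.042],[-0.25,-0.014,-0.12,-0.042],[-0.253,-0.014,-0.12,-0.042],[-0.253,-0.014,-0.12,-0.042],[-0.253,-0.014,-0.12,-0.042]]'; python3 -c "
from h import *
togo(546.3,-96.2,65.6,1.692)"
```

```text
time: 34.55
tcp_pos: [546.5, -96.4, 181.5]
tool_rot: [-3.141, -0.001, 1.692]
wrist_force: [-1.0, 0.2, -1.7]
gripper_width: 0.298
gripper_force: 30.0
t=34.55 shift [ 1.000e-04 -1.000e-04  1.159e-01] turn 0.000 rpy [-3.1412e+00 -7.0000e-04  1.6924e+00]
```

```bash
python3 -m jog '[[0,0,0.03,0],[0,0,0.06,0],[0,0,0.075,0],[0,0,0.077,0],[0,0,0.077,0]]'; python3 -c "
from h import *
togo(546.3,-96.6,65.6,1.692)"
```

```text
time: 35.05
tcp_pos: [546.8, -96.5, 104.8]
tool_rot: [-3.142, -0.0, 1.693]
wrist_force: [1.3, -0.1, -0.5]
gripper_width: 0.299
gripper_force: 30.0
t=35.05 shift [-0.0001 -0.0005  0.0392] turn 0.001 rpy [-3.1415e+00 -1.0000e-04  1.6931e+00]
```

```bash
python3 -m jog '[[0,0,0.008,0],[0,0,0.014,0],[0,0,0.02,0],[0,0,0.026,0],[0,0,0.031,0],[0,0,0.035,0],[0,0,0.037,0],[0,0,0.038,0],[0,0,0.039,0],[0,0,0.04,0],[0,0,0.0405,0],[0,0,0.0405,0]]'; python3 -c "
from h import *
togo(528.2,324,186,1.65)"
```

```text
time: 36.25
tcp_pos: [547.1, -97.5, 65.5]
tool_rot: [3.14, 0.001, 1.692]
wrist_force: [-2.5, -0.4, 5.3]
gripper_width: 0.3
gripper_force: 30.0
t=36.25 shift [ 0.4206  0.0323 -0.1207] turn 0.042 rpy [3.1403e+00 6.0000e-04 1.6918e+00]
```

```bash
python3 -m jog '[[0,0,0,0],[0,0,0,0],[0,0,0,0],[0,0,0,0],[0,0,-0.02,0],[0,0,-0.06,0],[0,0,-0.1,0],[0,0,-0.12,0],[0.04,0.003,-0.12,0.004],[0.085,0.006,-0.12,0.008],[0.13,0.01,-0.12,0.012],[0.175,0.014,-0.12,0.017],[0.22,0.018,-0.12,0.022],[0.265,0.022,-0.12,0.027],[0.31,0.025,-0.12,0.032],[0.355,0.028,-0.12,0.037],[0.395,0.031,-0.12,0.042],[0.42,0.0325,-0.12,0.042],[0.421,0.0325,-0.12,0.042],[0.421,0.0325,-0.12,0.042]]' 1; python3 -c "
from h import *
togo(528.2,324,62,1.65)"
```

```text
time: 38.25
tcp_pos: [527.8, 324.4, 183.6]
tool_rot: [-3.141, 0.001, 1.651]
wrist_force: [-1.6, 0.3, 0.4]
gripper_width: 0.997
gripper_force: 0.0
t=38.25 shift [-0.0003  0.0004  0.1216] turn 0.001 rpy [-3.1409e+00  1.2000e-03  1.6509e+00]
```

```bash
python3 -m jog '[[0,0,0.04,0],[0,0,0.08,0],[0,0,0.105,0],[0,0,0.115,0],[0,0,0.12,0],[0,0,0.122,0],[0,0,0.122,0]]'; python3 -c "
from h import *
togo(528.2,324,62,1.65)"
```

```text
time: 38.95
tcp_pos: [529.0, 324.6, 63.4]
tool_rot: [3.139, -0.001, 1.649]
wrist_force: [-0.1, 0.3, -0.3]
gripper_width: 1.002
gripper_force: 0.0
t=38.95 shift [-0.0006 -0.0009  0.0014] turn -0.001 rpy [ 3.1394e+00 -9.0000e-04  1.6494e+00]
```

```bash
python3 -m jog '[[0,0,0.0005,0],[0,0,0.0005,0],[0,0,0.0005,0],[0,0,0.0005,0],[0,0,0.0005,0],[0,0,0.0005,0],[0,0,0.0005,0],[0,0,0.0005,0],[0,0,0.0005,0],[0,0,0.0005,0],[0,0,0.0005,0],[0,0,0.0005,0]]' 0 30; python3 -c "
from h import *
togo(553,-152,182,1.692)"
```

```text
time: 40.15
tcp_pos: [528.1, 324.5, 61.6]
tool_rot: [-3.142, 0.0, 1.65]
wrist_force: [-0.3, -0.0, 0.5]
gripper_width: 0.299
gripper_force: 30.0
t=40.15 shift [-0.477  -0.0128 -0.1204] turn -0.042 rpy [-3.1416e+00  1.0000e-04  1.6498e+00]
```

```bash
python3 -m jog '[[0,0,-0.02,0],[0,0,-0.06,0],[0,0,-0.1,0],[0,0,-0.12,0],[-0.03,-0.001,-0.12,-0.003],[-0.07,-0.002,-0.12,-0.006],[-0.115,-0.003,-0.12,-0.01],[-0.16,-0.004,-0.12,-0.014],[-0.205,-0.006,-0.12,-0.018],[-0.25,-0.007,-0.12,-0.022],[-0.295,-0.008,-0.12,-0.026],[-0.34,-0.01,-0.12,-0.03],[-0.38,-0.011,-0.12,-0.034],[-0.42,-0.012,-0.12,-0.038],[-0.45,-0.013,-0.12,-0.042],[-0.47,-0.013,-0.12,-0.042],[-0.478,-0.013,-0.12,-0.042],[-0.478,-0.013,-0.12,-0.042],[-0.478,-0.013,-0.12,-0.042]]'; python3 -c "
from h import *
togo(553,-152,65.6,1.692)"
```

```text
time: 42.05
tcp_pos: [552.7, -152.1, 181.5]
tool_rot: [-3.141, -0.001, 1.692]
wrist_force: [0.5, -0.5, -0.4]
gripper_width: 0.295
gripper_force: 30.0
t=42.05 shift [-0.      0.0003  0.1159] turn 0.000 rpy [-3.1413e+00 -8.0000e-04  1.6921e+00]
```

```bash
python3 -m jog '[[0,0,0.03,0],[0,0,0.06,0],[0,0,0.075,0],[0,0,0.077,0],[0,0,0.077,0]]'; python3 -c "
from h import *
togo(553,-152,65.6,1.692)"
```

```text
time: 42.55
tcp_pos: [553.1, -152.0, 104.9]
tool_rot: [3.142, -0.0, 1.693]
wrist_force: [0.8, 0.1, -0.4]
gripper_width: 0.303
gripper_force: 30.0
t=42.55 shift [ 0.     -0.0001  0.0393] turn 0.001 rpy [ 3.1416e+00 -2.0000e-04  1.6931e+00]
```

```bash
python3 -m jog '[[0,0,0.008,0],[0,0,0.014,0],[0,0,0.02,0],[0,0,0.026,0],[0,0,0.031,0],[0,0,0.035,0],[0,0,0.037,0],[0,0,0.038,0],[0,0,0.039,0],[0,0,0.04,0],[0,0,0.0405,0],[0,0,0.0405,0]]'
```

```text
time: 43.75
tcp_pos: [553.3, -153.2, 65.4]
tool_rot: [3.14, 0.001, 1.692]
wrist_force: [-0.8, -0.7, 5.0]
gripper_width: 0.297
gripper_force: 30.0
```

Release, rise and back off in -y so the wrist camera sees the whole strip.

```bash
python3 -m jog '[[0,0,0,0],[0,0,0,0],[0,0,0,0],[0,0,0,0],[0,0,0,0],[0,0,-0.02,0],[0,0,-0.06,0],[0,0,-0.1,0],[0,0,-0.14,0],[-0.04,0,-0.18,0],[-0.09,0,-0.2,0],[-0.13,0,-0.2,0],[-0.17,0,-0.2,0],[-0.19,0,-0.2,0],[-0.2,0,-0.2,0],[-0.2,0,-0.2,0],[-0.2,0,-0.2,0]]' 1; python3 -c "
from h import *
g={n:manip.grab_frame(n)[:,:,::-1] for n in('scene','side','wrist')}
r=lambda im,x,y,w,h,s:cv2.resize(im[y:y+h,x:x+w],None,fx=s,fy=s,interpolation=cv2.INTER_CUBIC)
a=r(g['side'],250,95,60,130,4.4);b=r(g['scene'],105,140,150,100,3.5);c=r(g['wrist'],190,0,170,240,2.38)
h=max(len(x) for x in(a,b,c));p=lambda x:cv2.copyMakeBorder(x,0,h-len(x),0,0,0)
o=np.hstack([p(a),p(c)]);b=cv2.resize(g['scene'][140:240,105:255],None,fx=4,fy=4);cv2.imwrite('pics/f1.png',o);cv2.imwrite('pics/f2.png',b);print(o.shape)"
```

```text
time: 45.45
tcp_pos: [577.0, -350.5, 264.1]
tool_rot: [-3.141, -0.001, 1.692]
wrist_force: [0.1, 0.4, -1.2]
gripper_width: 1.002
gripper_force: 0.0
(572, 669, 3)
```

View pics/f1.png

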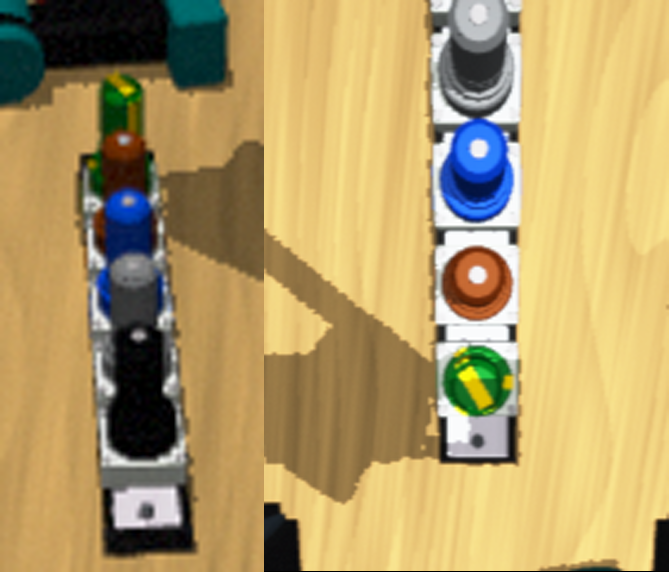

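View pics/f2.png

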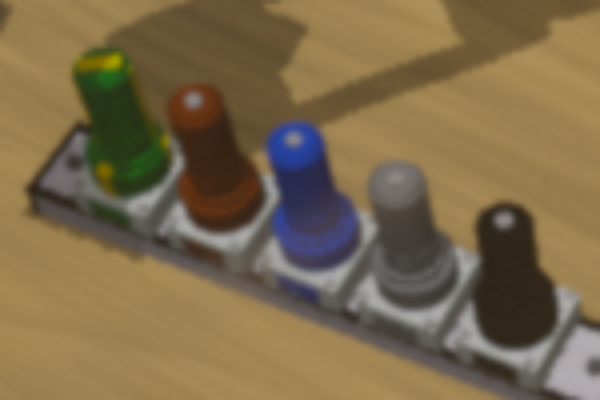

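All five plugs stand upright and seated in the sockets of their own colours (scene crop: tops from (103,62) to (505,220)), and the arm is clear.

```bash
python3 -c "
from plant import manip
print(manip.close_job())"
```

```text
the job is handed in; nothing more can be done
None
```

All five plugs are home in their own-colour sockets, connected in the order earth, neutral, brown, black, grey, and handed in at about 46 s; a first mis-grip at the rack tipped the earth plug, but it settled back upright in its hole before I moved it.

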